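# Lock the filter canister into the fume absorber

## Robot

A 7-joint arm with a two-finger parallel gripper is mounted at the origin on the work surface. World frame = base frame: x ahead of the robot, y to its left, z up, the work surface at z = 0. Lengths are in m, angles in rad, forces in N, time in s.
With the tool pointing down it reaches from about 0.4 to 0.875 m from the base axis. Payload 19.3 kg.
Tool frame: the origin (TCP) lies on the centre line of the jaws, within the pads' length; the fingertips stand 8 mm ahead of it and the grasp point (between the pads) lies 11 mm behind it; z points along the fingers, y is the line along which they close (so a half turn about z gives the same grasp; the last joint's range is limited). The gripper opens to 85 mm and grips with 20 to 120 N. Pads are 22 mm wide; open, the fingers measure 114 mm over their backs; the gripper's body (76 mm by 85 mm) begins 54 mm behind the grasp point. The pads swing forward as they close: fully open they stand 13 mm farther back than shut.
Start: joints at [-1.389, 0.521, -0.036, 1.599, 0.021, 1.021, -0.113], TCP at [0.156, 0.605, 0.239] pointing down, gripper open.
Joint ranges: [-2.91, 2.91], [-0.3, 2.13], [-1.5, 1.42], [0.17, 2.43], [-1.26, 4.41], [0.16, 1.93], [-2.52, 2.52]. Speed limits (rad/s): [1.89, 1.89, 2.39, 2.39, 3.01, 3.01, 3.01].

## Interface

Orientations are given as [roll, pitch, yaw] about the fixed x, y, z axes, in that order (R = Rz(yaw) Ry(pitch) Rx(roll)).
In Python, from workcell import status, grab_frame, camera_params, bot, search_frame, silhouettes gives the robot as it stands.
- The arm moves only by the shell command python3 -m creep 'ROWS' [FORCE]. ROWS is JSON, a list of rows, each a list of 5 numbers: the shift along the tool's x, y, z in units of 60 mm (1.0 is 60 mm), then the turn about the tool's z in units of 8 degrees (1.0 is 8 degrees), then the opening, from 0 (shut) to 1 (fully open). In form: [[x, y, z, twist, hand], ...]. A call has 1 to 5 rows; each row is the pose to reach, as a shift and turn from the pose commanded when the call began, along the tool's axes at that moment; what a row does not reach only later rows make up. A row lasts 1/8 s, in which the tool goes at most 62.5 mm and 10.7 degrees, less where a joint would pass 70% of its speed; a pose out of reach is approached as far as the arm can. A call with a gripper value outside its range is refused whole. The fingers move at their own pace and stop on an object; FORCE is the grip in N (left out, the last holds). Time passes only in rows, so rows that repeat a pose let the fingers close. It gives the time, the measured TCP pose, the force, the opening and the grip force at its end, in the units of the state.
- status.observe(): the state, without advancing time (a new reading comes with each control period).
- grab_frame(name): name is "side" or "top" or "wrist"; returns the picture (400x640x3 uint8, blue, green, red); there is no depth.
- camera_params(name): a dict with "K" (3x3 intrinsics, pixels), "k1" (the pictures are not rectified: a ray, as slopes to the right and down, at radius r is drawn at 1 + k1 r^2 times it, then the intrinsics apply), "rvec" (rotation vector, rad) and "tvec" (3), from world to camera coordinates, as OpenCV has them; the wrist camera has in their place "tool_from_camera" (4x4, takes a point from camera to tool coordinates, whose origin is the TCP and whose axes are the flange's). Camera axes: x right, y down, z forward; pixel columns grow to the right and rows downward; lengths in m; the calibration is good to about 2 mm. A picture is of the moment at which its call begins: read the wrist's pose just before it. camera_params takes no time and is no camera call.
- bot.job_done(): hands the job in; it is judged then, once.
Trained networks look in the newest picture that a camera, given by its name, has taken for a name from the list of things; names that differ only in an ending like _2 or _b are one class to them, and where a whole thing is asked for, a point or a joint stands for the part that bears it (a point fixed in the world has none). Each returns a list of dicts, best first, with "p" (0 to 1); they miss things now and then, are a little off and sometimes report something else, mostly with a low value. They report only what shows in the picture. A call takes as long as a camera call. They do not tell look-alikes from the thing itself.
- search_frame(camera, name): "extent" ([left, top, right, bottom] as shares, 0 to 1, of the picture: columns of its width, rows of its height, round what is visible of it).
- silhouettes(camera, name): "mask" (400x640 bool, what is visible of it) and "extent" ([left, top, right, bottom] as shares, 0 to 1, of the picture: columns of its width, rows of its height, round what is visible of it).
The state is a dict: "clock": time; "qpos": joint angles; "qd": joint speeds; "joint_efforts": joint torques, N m; "position": TCP position; "tool_rot": TCP orientation; "force": force on the tool from outside, world axes, zero at the start; "moment": the same for the moment, N m; "grip_width": finger opening in m; "finger_force": force on a finger pad.
Only numpy, scipy, OpenCV 4.12 (cv2) and the standard library are available. Lean on these libraries where they do the work, as an engineer would, in place of code of your own. Each camera call takes 0.05 s, during which the arm holds its last target. There are 200 camera calls.

## Task

Fit the new filter canister, the one with two lugs near its foot, into the port on top of the fume absorber: find the slots, push it down against the spring and twist it clockwise a quarter turn until it is locked in its notches and stays down by itself when let go. Be gentle, never force it hard against the port, and leave the old canister and the other things on the bench where they are.

Things in the scene. Friction and masses are not known exactly. Their poses are not given: they have to be found in the camera images.
- canister_mid (a point): new filter canister, loose, upright on the bench, 0.15 to 0.31 kg; this point is on its axis, half-way up (48 mm above its underside). 96 mm tall: neck of diameter 51 mm from 0 to 32 mm (its lowest 5 mm tapered to 42), drum of diameter 62 mm from 32 to 62 mm with a flat top, grip bar above. Only this one has lugs. x axis along the grip bar; half a turn makes no difference
- canister_grip (a point): middle of the new canister's grip bar, on the axis, 79 mm above its underside; the bar is 52 mm long (along x), 14 mm wide (along y) and 34 mm tall, upright on the drum's top
- canister_lugs (a point): point on the new canister's axis, 16 mm above its underside, midway between its two lugs. They stick out of the neck along +x and -x, in line with the grip bar: each 12 mm wide, 8 mm tall (12 to 20 mm above the underside), reaching 36 mm from the axis, so their ends show from above
- absorber: fume absorber, a fixed grey box 200 x 200 x 100 mm; origin at the centre of its underside, z up. The bayonet port is in the middle of its top. The two slots of the port lie along the absorber's x axis only roughly: the collar is clamped at an angle anywhere within 0.45 rad either side of it, not measured: seen in pictures, or found by feel
- port (a point): centre of the top face of the port's white collar, 108 mm above the absorber's underside, axes as the absorber's. The collar: a fixed ring 94 mm wide, 8 mm thick, hole of diameter 54 mm, two opposite slots 16 mm wide that reach 42 mm from the axis. Lugs that rest on the collar and not in its slots keep the canister's underside 12 mm below its top face
- port_notches (a point): point on the port's axis 4 mm below the collar's top face: ceiling of the notches, 4 mm deep, cut in the collar's underside a quarter turn clockwise (from above) of the slots and about 6 degrees wider than the lugs on either side; a stop about 4 degrees past. When the canister is let go there the spring lifts its lugs in: locked, its underside 24 mm below the top face
- port_turn (a point): point on the port's axis 8 mm below the collar's top face: the collar's underside. The lugs must be below it to turn, that is the canister's underside 28 mm or more below the collar's top face; at 32 mm the drum meets the collar. Anticlockwise from the slots is blocked
- seal_plate (a joint): travel of the port's sprung seal plate, m, 0 when up (then 16 mm below the collar's top face), grows as it is pressed down. 2.5 N starts it, then 0.5 N more each mm, stop at 19.5 mm. About 0 to 0.002 with the canister only standing in the slots, 0.008 with it locked in the notches, 0.012 or more while pushed down or stuck part-way round
- old_mid (a point): old canister, loose, to be left alone: straight 62 mm drum all the way down, without neck or lugs, with the same grip bar on top, 88 mm tall; point on its axis half-way up. It and the new canister stand 120 mm or more apart and may change places
- tip_tin: small open brass tin, 34 mm wide, 22 mm tall, loose; origin at its underside
- tape_roll: roll of white tape lying flat, 84 mm wide, 18 mm tall, loose; origin at its underside
- solder_spool: metal spool standing on end, 54 mm wide, 46 mm tall, loose; origin at its underside
- driver: screwdriver lying on the bench, loose; origin at its underside
- board_holder: iron base 90 x 55 mm with a post that holds a green circuit board, 106 mm tall, loose; origin at its underside
- meter: yellow multimeter lying on its back, 170 x 85 x 38 mm, loose; origin at its underside
There are look-alikes about, which are no part of the job. Leave any purple look-alike of the part that bears canister_mid alone.

How it is judged:
By the outcome, as a careful person would: the job done as asked, in the order asked, and still so for the second after the job is handed in, with the robot touching nothing.
It also fails if it takes over 72 s, if anything falls off the work surface, if the arm or the gripper's body presses on something with over 40 N, if the wrist force passes 120 N, or if a joint passes its speed limit or range.

## Working session

There is one attempt and no reset: what is moved stays moved. The work goes in short steps, Python scripts to look and compute and a shell command to move; the robot and the scene stay as the last step left them, time stands still between calls to the robot, and variables do not carry over. Pictures are saved under pics/ and viewed, at most 10 in all, crops included, and the job is handed in when it is done.

```bash
ls; mkdir -p pics; cat > h.py <<'E'
import numpy as np, cv2
from scipy.spatial.transform import Rotation as R
from workcell import status, grab_frame, camera_params, bot, search_frame, silhouettes
def cam(name, st=None):
    p=camera_params(name); K=np.array(p["K"]); k1=p["k1"]
    if name=="wrist":
        st=st or status.observe(); T=np.eye(4); T[:3,:3]=R.from_euler('xyz',st["tool_rot"]).as_matrix(); T[:3,3]=st["position"]
        W=T@np.array(p["tool_from_camera"])
        return K,k1,W[:3,:3],W[:3,3]
    Rm=cv2.Rodrigues(np.array(p["rvec"],float))[0]; return K,k1,Rm.T,-Rm.T@np.array(p["tvec"],float).ravel()
def ray(c,u,v):
    K,k1,Rw,o=c; d=np.linalg.solve(K,[u,v,1]); s=d[:2].copy(); x=s.copy()
    for _ in range(20): x=s/(1+k1*(x@x))
    return o,Rw@np.array([x[0],x[1],1])
def at_z(c,u,v,z):
    o,d=ray(c,u,v); return o+d*(z-o[2])/d[2]
def proj(c,P):
    K,k1,Rw,o=c; q=Rw.T@(np.asarray(P,float)-o); x=q[:2]/q[2]; x=x*(1+k1*(x@x)); return (K@[x[0],x[1],1])[:2]
E
python3 - <<'E'
from h import *
s=status.observe(); print({k:np.round(v,3).tolist() for k,v in s.items()})
for n in("top","side"):
    im=grab_frame(n); cv2.imwrite(f"pics/{n}0.png",im); c=cam(n); print(n,c[3].round(3),c[2][:,2].round(2))
    for t in("canister_mid","old_mid","absorber"):
        for r in search_frame(n,t)[:4]:
            e=np.array(r["extent"])*[640,400,640,400]; print(t,round(r["p"],2),e.round())
E
```

```text
pics
{'clock': 0.0, 'qpos': [-1.389, 0.522, -0.036, 1.6, 0.021, 1.021, -0.113], 'qd': [-0.001, -0.001, 0.001, 0.0, -0.0, -0.0, -0.001], 'joint_efforts': [0.0, -92.711, 1.98, -36.996, 0.018, 0.008, 0.0], 'position': [0.156, 0.605, 0.239], 'tool_rot': [-3.14, 0.0, 2.89], 'force': [-0.104, 0.21, 0.096], 'moment': [0.015, -0.045, 0.01], 'finger_force': 0.0, 'grip_width': 0.085}
top [0.31  0.056 1.199] [ 0.22 -0.02 -0.98]
canister_mid 0.88 [377. 189. 402. 211.]
canister_mid 0.67 [339. 221. 362. 248.]
canister_mid 0.64 [321. 191. 344. 216.]
canister_mid 0.6 [377. 228. 401. 254.]
old_mid 0.97 [428. 185. 454. 210.]
absorber 0.92 [217. 169. 309. 263.]
absorber 0.39 [255. 208. 267. 219.]
absorber 0.35 [375. 191. 399. 214.]
side [ 0.069 -0.762  1.156] [ 0.35  0.56 -0.75]
canister_mid 0.83 [350. 248. 374. 285.]
canister_mid 0.75 [312. 268. 342. 299.]
canister_mid 0.73 [325. 205. 344. 240.]
canister_mid 0.56 [303. 235. 329. 268.]
old_mid 0.65 [391. 298. 415. 334.]
absorber 0.86 [241. 141. 335. 229.]
```

```bash
python3 - <<'E'
import cv2
a=cv2.imread("pics/top0.png")[140:290,200:480]; cv2.imwrite("pics/top0c.png",cv2.resize(a,None,fx=2.85,fy=2.85,interpolation=cv2.INTER_CUBIC))
a=cv2.imread("pics/side0.png")[120:350,220:430]; cv2.imwrite("pics/side0c.png",cv2.resize(a,None,fx=2.6,fy=2.6,interpolation=cv2.INTER_CUBIC))
E
```

```text
(no output)
```

View pics/top0c.png

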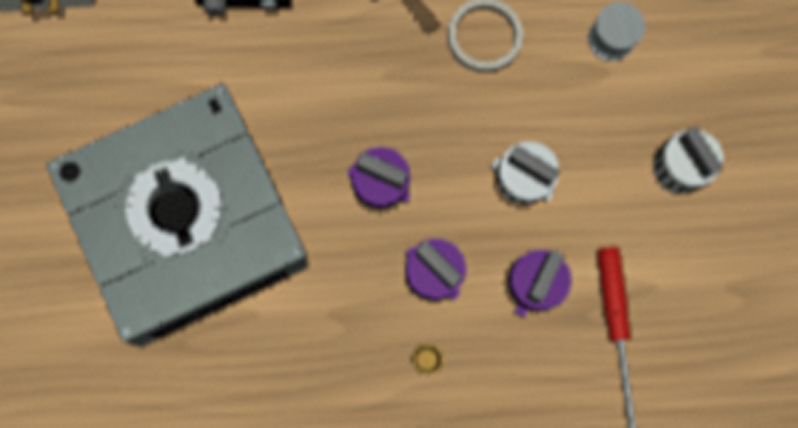

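View pics/side0c.png

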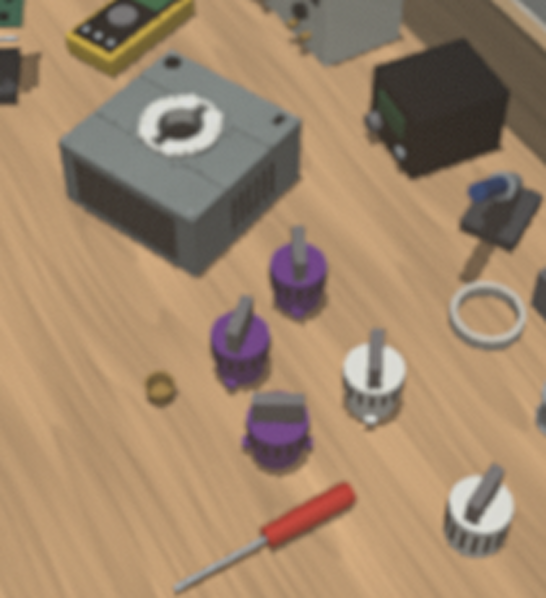

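The pictures show two white canisters. One at top px (385,200) has small lugs at its foot; the other at (442,195) has a plain drum and is the old one. There are also three purple look-alikes at (333,203), (352,235) and (389,239). The white one with lugs fits the description. The port is at about (261,213), with its slots roughly vertical in the picture. Next I'll work out positions.

```bash
python3 - <<'E'
from h import *
c=cam("top"); 
f=lambda x,y:(200+x/2.85,140+y/2.85)
print("can drum top", at_z(c,*f(529,172),.062).round(3))
print("bar ends",at_z(c,*f(511,153),.096).round(3),at_z(c,*f(556,178),.096).round(3))
for n,p in dict(purple1=(380,177),purple2=(435,268),purple3=(540,280),old=(693,158)).items(): print(n,at_z(c,*f(*p),.062).round(3))
print("port",at_z(c,*f(173,207),.108).round(3),"slots",at_z(c,*f(162,172),.108).round(3),at_z(c,*f(185,243),.108).round(3))
print("abs top corners",[at_z(c,*f(*p),.1).round(3).tolist() for p in((48,163),(222,85),(307,262),(127,340))])
p=camera_params("wrist"); print(np.array(p["tool_from_camera"]).round(3),np.array(p["K"]).round(1).tolist())
E
```

```text
can drum top [ 0.551 -0.168  0.062]
bar ends [ 0.565 -0.145  0.096] [ 0.536 -0.188  0.096]
purple1 [ 0.556 -0.012  0.062]
purple2 [ 0.457 -0.061  0.062]
purple3 [ 0.438 -0.168  0.062]
old [ 0.555 -0.342  0.062]
port [0.529 0.198 0.108] slots [0.566 0.208 0.108] [0.492 0.188 0.108]
abs top corners [[0.584, 0.324, 0.1], [0.655, 0.145, 0.1], [0.467, 0.069, 0.1], [0.402, 0.249, 0.1]]
[[-0.    -0.947 -0.32   0.083]
 [ 1.    -0.     0.     0.001]
 [-0.    -0.32   0.947 -0.135]
 [ 0.     0.     0.     1.   ]] [[302.9, 0.0, 318.3], [0.0, 302.9, 200.3], [0.0, 0.0, 1.0]]
```

```bash
cat >> h.py <<'E'
def go(x,y,z,yaw):
    s=status.observe(); M=R.from_euler('xyz',s["tool_rot"]).as_matrix(); d=M.T@(np.array([x,y,z])-s["position"])
    t=(s["tool_rot"][2]-yaw+np.pi)%(2*np.pi)-np.pi
    print("t",round(s["clock"],2),"pos",np.round(s["position"],4),"rot",np.round(s["tool_rot"],4),"q7",round(s["qpos"][6],2),"F",np.round(s["force"],1),"Mz",round(s["moment"][2],2),"w",round(s["grip_width"],4))
    print("units",(d/.06).round(3),"twist",round(np.degrees(t)/8,3))
E
python3 -m creep '[[-0.7,-0.45,0,0.7,1],[-1.5,-1,0,1.4,1],[-2.3,-1.5,0,2.1,1],[-3.1,-2,0,2.8,1],[-3.85,-2.5,0,3.5,1]]' 40
python3 -c "
from h import *
go(.529,.198,.239,1.93)"
```

```text
clock: 1.02
position: [0.3433, 0.401, 0.2395]
tool_rot: [3.141, -0.0, 2.398]
force: [1.5, -0.3, -0.5]
grip_width: 0.0851
finger_force: 0.0
t 1.02 pos [0.3433 0.401  0.2395] rot [ 3.1411 -0.      2.3977] q7 -0.09 F [ 1.5 -0.3 -0.5] Mz -0.01 w 0.0851
units [-4.569 -0.393  0.008] twist 3.349
```

```bash
python3 -m creep '[[-0.9,-0.08,0,0.7,1],[-1.8,-0.16,0,1.4,1],[-2.7,-0.24,0,2.1,1],[-3.6,-0.32,0,2.8,1],[-4.57,-0.39,0,3.4,1]]'
python3 -m creep '[[0,0,0,0,1],[0,0,0,0,1]]'
python3 - <<'E'
from h import *
go(.529,.198,.239,1.93)
s=status.observe(); im=grab_frame("wrist"); cv2.imwrite("pics/w1.png",im); c=cam("wrist",s)
print("port px",proj(c,[.529,.198,.108]))
np.savez("w1.npz",p=s["position"],r=s["tool_rot"])
for n in("port","absorber"):
  for r in silhouettes("wrist",n)[:2]: print(n,r["p"],(np.array(r["extent"])*[640,400,640,400]).round())
E
```

```text
clock: 1.65
position: [0.5296, 0.1991, 0.2395]
tool_rot: [3.141, -0.0, 1.924]
force: [0.4, 0.8, 0.1]
grip_width: 0.0857
finger_force: 0.0
clock: 1.9
position: [0.5285, 0.2004, 0.2391]
tool_rot: [-3.141, -0.0, 1.927]
force: [-0.5, 0.3, -0.5]
grip_width: 0.0852
finger_force: 0.0
t 1.9 pos [0.5285 0.2004 0.2391] rot [-3.1412e+00 -2.0000e-04  1.9266e+00] q7 0.04 F [-0.5  0.3 -0.5] Mz 0.02 w 0.0852
units [-0.04  -0.005  0.002] twist -0.024
port px [317.77366623 195.93778572]
port 0.93 [201.  77. 437. 286.]
absorber 0.75 [206.  77. 435. 283.]
```

View pics/w1.png

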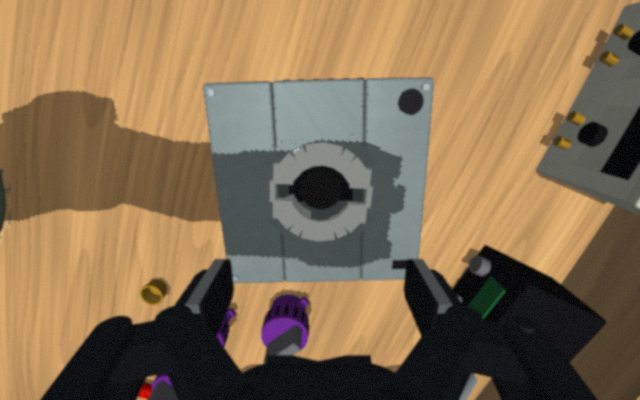

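The collar shows at px (321,191), with slots at (283,190) and (358,195). I'll rectify the collar plane to measure them precisely.

```bash
python3 - <<'E'
from h import *
d=np.load("w1.npz"); c=cam("wrist",{"position":d["p"],"tool_rot":d["r"]}); im=cv2.imread("pics/w1.png")
N=480; g=(np.arange(N)-N/2)*.00025; X,Y=np.meshgrid(.529+g,.198+g)
uv=np.array([proj(c,(x,y,.108)) for x,y in zip(X.ravel(),Y.ravel())],np.float32).reshape(N,N,2)
o=cv2.remap(im,uv[...,0],uv[...,1],cv2.INTER_CUBIC); 
# fit: outer ring radius 47mm / hole r27 / slots: maximise contrast
gray=o.astype(float); G=gray.mean(2)/1.0; sat=gray.max(2)-gray.min(2)
from scipy.optimize import differential_evolution as DE
def sc(p):
    x,y,a=p; dx=X-.529-x; dy=Y-.198-y; r=np.hypot(dx,dy); u=dx*np.cos(a)+dy*np.sin(a); v=-dx*np.sin(a)+dy*np.cos(a)
    hole=(r<.027)|((abs(v)<.008)&(abs(u)<.042)); col=(r<.047)&~hole; slot=hole&(r>.029)
    return -(G[col].mean()-G[slot].mean()) + 0.5*G[col].std()
r=DE(sc,[(-.01,.01),(-.01,.01),(-.2,.7)],seed=1,maxiter=40,popsize=10); print(r.x.round(4),r.fun, "port",.529+r.x[0],.198+r.x[1],"slot ang",r.x[2])
x,y,a=r.x
q=lambda px,py:(int((px+x+.06)/.00025),int((py+y+.06)/.00025))
cv2.circle(o,q(0,0),int(.047/.00025),(0,0,255),1);cv2.circle(o,q(0,0),int(.027/.00025),(0,0,255),1)
for s in(-1,1):
  for w in(-.008,.008):
    cv2.line(o,q(s*.027*np.cos(a)-w*np.sin(a),s*.027*np.sin(a)+w*np.cos(a)),q(s*.042*np.cos(a)-w*np.sin(a),s*.042*np.sin(a)+w*np.cos(a)),(0,255,0),1)
cv2.imwrite("pics/rect.png",o)
E
```

```text
[0.0014 0.0028 0.3008] -61.09056330732362 port 0.5304060195701471 0.20083486520721155 slot ang 0.30083322065404616
```

View pics/rect.png

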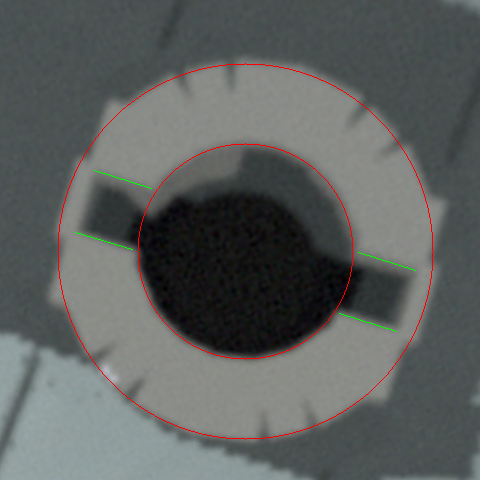

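```bash
cat >> h.py <<'E'
def portfit(tag):
    from scipy.optimize import differential_evolution as DE
    s=status.observe(); im=grab_frame("wrist"); c=cam("wrist",s); cv2.imwrite(f"pics/{tag}.png",im)
    N=240; g=(np.arange(N)-N/2)*.0005; X,Y=np.meshgrid(.53+g,.2+g)
    uv=np.array([proj(c,(x,y,.108)) for x,y in zip(X.ravel(),Y.ravel())],np.float32).reshape(N,N,2)
    o=cv2.remap(im,uv[...,0],uv[...,1],cv2.INTER_CUBIC); G=o.astype(float).mean(2); cv2.imwrite(f"pics/{tag}_r.png",o)
    def sc(p):
        x,y,a=p; dx=X-.53-x; dy=Y-.2-y; r=np.hypot(dx,dy); u=dx*np.cos(a)+dy*np.sin(a); v=-dx*np.sin(a)+dy*np.cos(a)
        hole=(r<.027)|((abs(v)<.008)&(abs(u)<.042)); col=(r<.047)&~hole; slot=hole&(r>.029)
        return -(G[col].mean()-G[slot].mean())+0.5*G[col].std()
    r=DE(sc,[(-.01,.01),(-.01,.01),(-.2,.7)],seed=1,maxiter=40,popsize=10); print("port",.53+r.x[0],.2+r.x[1],"ang",r.x[2],"score",r.fun)
E
python3 -m creep '[[0,0,0,-1.3,1],[0,0,0,-2.6,1],[0,0,0,-3.9,1],[0,0,0,-5.2,1],[0,0,0,-6.5,1]]' | tail -1
python3 -m creep '[[0,0,0,-1.3,1],[0,0,0,-2.6,1],[0,0,0,-4,1],[0,0,0,-4,1],[0,0,0,-4,1]]' | tail -1
python3 - <<'E'
from h import *
go(.53,.2,.239,3.405); portfit("w2")
E
```

```text
finger_force: 0.0
finger_force: 0.0
t 3.3 pos [0.5285 0.2005 0.2394] rot [ 3.1415e+00  1.0000e-04 -2.8943e+00] q7 1.33 F [0.7 0.4 0.2] Mz 0.05 w 0.0853
units [-0.022 -0.014  0.006] twist -0.116
port 0.5306740699320986 0.20071976886073015 ang 0.29007450349245906 score -76.12983120920208
```

View pics/w2_r.png

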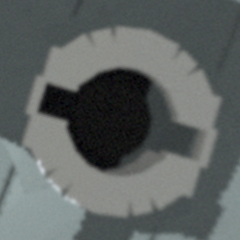

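The second view agrees with the first: port ≈ (0.5305, 0.2008), slot angle ≈ 0.295. Next I move to a view above the canister.

```bash
python3 -m creep '[[0.2,-1,0,1.3,1],[0.4,-2,0,2.6,1],[0.6,-3,0,3.9,1],[0.8,-4,0,5.2,1],[1,-5,0,6.5,1]]' | tail -1
python3 -m creep '[[0,0,0,1.3,0.5],[0,0,0,2.6,0.5],[0,0,0,3.9,0.5],[0,0,0,5.2,0.5],[0,0,0,6.5,0.5]]' | tail -1
python3 -c "
from h import *
go(.551,-.168,.2,.977)"
```

```text
finger_force: 0.0
finger_force: 0.0
t 4.6 pos [ 0.5451 -0.105   0.2394] rot [3.1414 0.     1.569 ] q7 0.31 F [-0.7  0.9 -0.5] Mz -0.03 w 0.0427
units [-1.05   0.101  0.657] twist 4.24
```

```bash
python3 -m creep '[[-0.3,0.03,0.2,1.3,0.5],[-0.7,0.07,0.4,2.6,0.5],[-1.05,0.1,0.65,4.25,0.5],[-1.05,0.1,0.65,4.25,0.5],[-1.05,0.1,0.65,4.25,0.5]]' | tail -1
python3 - <<'E'
from h import *
go(.551,-.168,.2,.977); s=status.observe(); im=grab_frame("wrist"); c=cam("wrist",s); cv2.imwrite("pics/w3.png",im); np.savez("w3.npz",p=s["position"],r=s["tool_rot"])
for n in("canister_mid","canister_grip"):
  for r in search_frame("wrist",n)[:4]: print(n,r["p"],(np.array(r["extent"])*[640,400,640,400]).round())
E
```

```text
finger_force: 0.0
t 5.22 pos [ 0.5516 -0.1675  0.2005] rot [-3.1416e+00 -1.0000e-04  9.8520e-01] q7 -0.04 F [-0.4  0.2  0.3] Mz -0.08 w 0.0425
units [-0.013 -0.004  0.009] twist 0.059
canister_mid 0.98 [186.   0. 265.  86.]
canister_mid 0.96 [291. 143. 354. 226.]
canister_mid 0.78 [136. 111. 219. 191.]
canister_mid 0.73 [191. 207. 271. 275.]
canister_grip 0.87 [290. 143. 352. 229.]
canister_grip 0.74 [187. 209. 272. 278.]
canister_grip 0.64 [183.   1. 265.  81.]
canister_grip 0.64 [136. 111. 215. 189.]
```

View pics/w3.png

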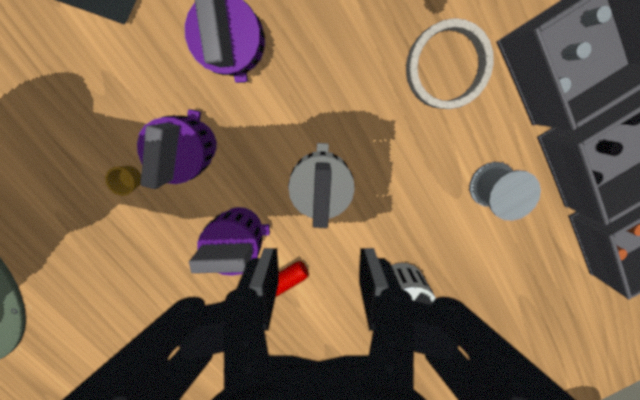

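The white canister is at px (322,187), with a lug showing at (322,149). The purple ones are at (225,35), (175,150) and (230,240), and the old canister is at (410,280). An enlarged, rectified crop will confirm it and give the measurement.

```bash
python3 - <<'E'
from h import *
d=np.load("w3.npz"); c=cam("wrist",{"position":d["p"],"tool_rot":d["r"]}); im=cv2.imread("pics/w3.png")
from scipy.optimize import differential_evolution as DE
def rect(z,N=400,m=.00025):
    g=(np.arange(N)-N/2)*m; X,Y=np.meshgrid(.551+g,-.168+g)
    uv=np.array([proj(c,(x,y,z)) for x,y in zip(X.ravel(),Y.ravel())],np.float32).reshape(N,N,2)
    return X-.551,Y+.168,cv2.remap(im,uv[...,0],uv[...,1],cv2.INTER_CUBIC)
X,Y,o1=rect(.062); S=o1.astype(float); chroma=S.max(2)-S.min(2)+0*S[...,0]; B=S[...,0]
def f(p):
    r=np.hypot(X-p[0],Y-p[1]); a=(r<.0305)&(r>.026); b=(r>.0315)&(r<.036); return -np.median(B[a])+np.median(B[b])+.3*B[a].std()
def f2(p):
    r=np.hypot(X-p[0],Y-p[1]); a=(r<.0308)&(r>.027); b=(r>.0312)&(r<.035); return -B[a].mean()+B[b].mean()
r1=DE(f2,[(-.01,.01)]*2,seed=1); print("drum",.551+r1.x[0],-.168+r1.x[1],r1.fun)
_,_,o2=rect(.096); G=o2.astype(float).mean(2)
def g(p):
    x,y,a=p; u=(X-x)*np.cos(a)+(Y-y)*np.sin(a); v=-(X-x)*np.sin(a)+(Y-y)*np.cos(a)
    i=(abs(u)<.026)&(abs(v)<.007); q=(abs(u)<.030)&(abs(v)<.011)&~i; return G[i].mean()-G[q].mean()+.5*G[i].std()
r2=DE(g,[(-.01,.01)]*2+[(.6,1.3)],seed=1); print("bar",.551+r2.x[0],-.168+r2.x[1],r2.x[2],r2.fun)
P=lambda x,y:(int((x+.05)/.00025),int((y+.05)/.00025))
cv2.circle(o1,P(*r1.x),124,(0,0,255),1)
x,y,a=r2.x; cv2.polylines(o2,[np.array([P(x+u*np.cos(a)-v*np.sin(a),y+u*np.sin(a)+v*np.cos(a)) for u,v in((.026,.007),(.026,-.007),(-.026,-.007),(-.026,.007))])],True,(0,0,255),1)
cv2.imwrite("pics/can.png",np.hstack([o1,o2]))
E
```

```text
drum 0.5546859271149278 -0.16645457303767067 -51.44691957989505
bar 0.5554764044435907 -0.1653591060152656 0.9359771138306187 -51.78363072817049
```

View pics/can.png

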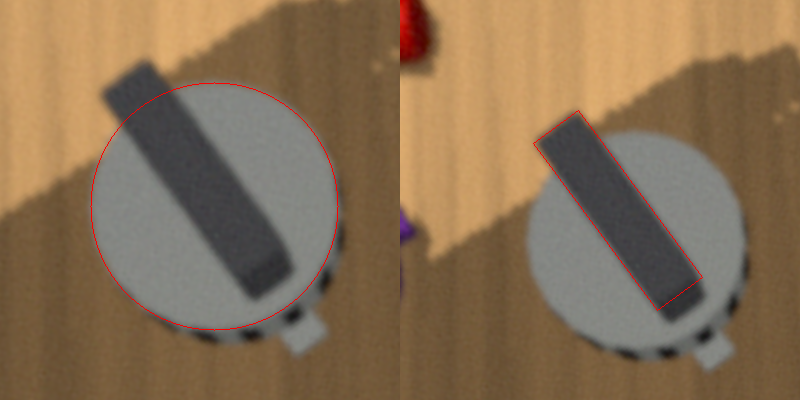

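It is confirmed as the white canister with a lug. Axis ≈ (0.555, -0.166), bar yaw 0.936. Now I align and descend.

```bash
python3 -c "
from h import *
go(.555,-.166,.074,.936)"
```

```text
t 5.38 pos [ 0.5517 -0.1675  0.2008] rot [ 3.1411e+00 -7.0000e-04  9.8620e-01] q7 -0.04 F [-0.3  0.6  0.4] Mz 0.01 w 0.0429
units [0.05  0.03  2.113] twist 0.359
```

```bash
python3 -m creep '[[0.05,0.03,0.5,0.35,0.5],[0.05,0.03,1,0.35,0.5],[0.05,0.03,1.4,0.35,0.5],[0.05,0.03,1.8,0.35,0.5],[0.05,0.03,2.1,0.35,0.5]]'
python3 -m creep '[[0,0,0,0,0.5],[0,0,0,0,0.3],[0,0,0,0,0],[0,0,0,0,0],[0,0,0,0,0]]' 40
python3 -c "
from h import *
go(.555,-.166,.074,.936)"
```

```text
clock: 6.0
position: [0.5547, -0.1663, 0.0737]
tool_rot: [-3.142, -0.0, 0.936]
force: [0.7, -1.1, 0.4]
grip_width: 0.0426
finger_force: 0.0
clock: 6.62
position: [0.5552, -0.1669, 0.0753]
tool_rot: [3.14, -0.001, 0.935]
force: [-0.4, -0.5, 8.2]
grip_width: 0.0135
finger_force: 40.2
t 6.62 pos [ 0.5552 -0.1669  0.0753] rot [ 3.1402e+00 -8.0000e-04  9.3510e-01] q7 0.02 F [-0.4 -0.5  8.2] Mz 0.04 w 0.0135
units [ 0.011 -0.011  0.021] twist -0.006
```

Gripped, though there is a light 8 N contact with the drum top. I lift and check.

```bash
python3 -m creep '[[0,0,-0.1,0,0],[0,0,-0.5,0,0],[0,0,-1.2,0,0],[0,0,-1.9,0,0],[0,0,-2.6,0,0]]' 60
python3 -m creep '[[0,0,-0.2,0,0],[0,0,-0.4,0,0],[0,0,-0.4,0,0]]' 60
python3 -c "
from h import *
go(.5305,.2008,.25,3.437)"
```

```text
clock: 7.25
position: [0.5543, -0.1667, 0.2321]
tool_rot: [3.142, -0.0, 0.935]
force: [-0.4, -0.4, -2.8]
grip_width: 0.0134
finger_force: 58.8
clock: 7.62
position: [0.5546, -0.1667, 0.2543]
tool_rot: [-3.142, -0.0, 0.935]
force: [0.1, -0.2, -2.4]
grip_width: 0.0132
finger_force: 58.8
t 7.62 pos [ 0.5546 -0.1667  0.2543] rot [-3.1415 -0.      0.9351] q7 -0.12 F [ 0.1 -0.2 -2.4] Mz -0.01 w 0.0132
units [ 4.691 -3.959  0.071] twist -17.918
```

```bash
python3 -m creep '[[0.4,-0.35,0,-1,0],[0.9,-0.75,0,-2.2,0],[1.4,-1.15,0,-3.5,0],[1.9,-1.55,0,-4.8,0],[2.4,-1.95,0,-6,0]]' | tail -1
python3 -m creep '[[0,0,0,-1.3,0],[0,0,0,-2.6,0],[0,0,0,-3.9,0],[0,0,0,-5.2,0],[0,0,0,-6,0]]' | tail -1
python3 -c "
from h import *
go(.5305,.2008,.25,3.437)"
```

```text
finger_force: 58.9
finger_force: 58.9
t 8.88 pos [0.5455 0.0185 0.2531] rot [-3.1405e+00 -1.6000e-03  2.6153e+00] q7 1.0 F [-0.5  0.3 -1. ] Mz -0.0 w 0.0131
units [1.742 2.502 0.052] twist -5.885
```

```bash
python3 -m creep '[[0.35,0.5,0,-1.2,0],[0.7,1,0,-2.4,0],[1.05,1.5,0,-3.6,0],[1.4,2,0,-4.8,0],[1.74,2.5,0,-5.9,0]]' | tail -1
python3 -m creep '[[0,0,0,0,0],[0,0,0,0,0],[0,0,0,0,0]]' | tail -1
python3 - <<'E'
from h import *
go(.5305,.2008,.2,3.437)
im=grab_frame("wrist"); cv2.imwrite("pics/w4.png",im)
E
```

```text
finger_force: 59.0
finger_force: 59.1
t 9.88 pos [0.532  0.1997 0.2539] rot [-3.1412e+00 -6.0000e-04 -2.8510e+00] q7 1.39 F [-0.2 -0.  -1.7] Mz -0.02 w 0.0129
units [0.018 0.025 0.899] twist -0.035
```

View pics/w4.png

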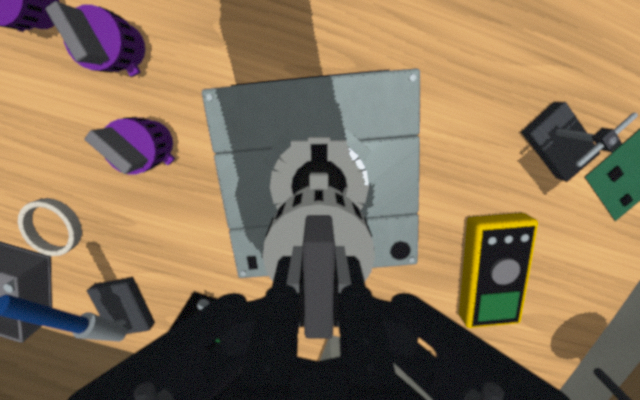

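The canister is held upright. Its lug at px (320,182) lines up with the slot at (320,155). I descend to just above the collar.

```bash
python3 -m creep '[[0.02,0.02,0.3,0,0],[0.02,0.02,0.6,0,0],[0.02,0.02,0.9,0,0],[0.02,0.02,1.05,0,0],[0.02,0.02,1.05,0,0]]' | tail -1
python3 -m creep '[[0,0,0,0,0]]' | tail -1
python3 -c "
from h import *
go(.5305,.2008,.17,3.437)"
```

```text
finger_force: 59.1
finger_force: 59.1
t 10.68 pos [0.5308 0.2015 0.1919] rot [ 3.1415e+00  8.0000e-04 -2.8493e+00] q7 1.39 F [-0.5 -0.5 -2.5] Mz 0.02 w 0.0128
units [ 0.008 -0.011  0.366] twist -0.022
```

```bash
python3 -m creep '[[0,0,0.06,0,0],[0,0,0.12,0,0],[0,0,0.17,0,0],[0,0,0.2,0,0],[0,0,0.23,0,0]]' | sed -n '2p;4p'
python3 -m creep '[[0,0,0.02,0,0],[0,0,0.04,0,0],[0,0,0.06,0,0]]' | sed -n '2p;4p'
python3 -c "
from h import *
go(.5305,.2008,.1673,3.437)"
```

```text
position: [0.5304, 0.2014, 0.1774]
force: [0.2, -0.9, -2.2]
position: [0.5304, 0.2014, 0.1738]
force: [-1.1, -2.9, -1.6]
t 11.68 pos [0.5304 0.2014 0.1738] rot [-3.1414e+00 -1.0000e-04 -2.8490e+00] q7 1.39 F [-1.1 -2.9 -1.6] Mz -0.01 w 0.0131
units [ 0.001 -0.01   0.109] twist -0.02
```

```bash
python3 -m creep '[[0,-0.01,0.02,0,0],[0,-0.01,0.04,0,0],[0,-0.01,0.06,0,0],[0,-0.01,0.08,0,0]]' | sed -n '2p;4p'
python3 -c "
from h import *
go(.5305,.2008,.1673,3.437)"
```

```text
position: [0.5306, 0.2011, 0.169]
force: [-0.2, -0.6, -2.3]
t 12.18 pos [0.5306 0.2011 0.169 ] rot [ 3.1415e+00  1.0000e-04 -2.8488e+00] q7 1.39 F [-0.2 -0.6 -2.3] Mz 0.04 w 0.0131
units [ 0.003 -0.004  0.029] twist -0.019
```

The TCP is below the lug-rest height with no contact force, so the lugs are in the slots. Now I push gently against the spring.

```bash
python3 -m creep '[[0,0,0.03,0,0],[0,0,0.06,0,0],[0,0,0.09,0,0],[0,0,0.12,0,0],[0,0,0.14,0,0]]' | sed -n '2p;4p'
python3 -m creep '[[0,0,0.03,0,0],[0,0,0.06,0,0],[0,0,0.09,0,0],[0,0,0.12,0,0],[0,0,0.12,0,0]]' | sed -n '2p;4p'
python3 -c "
from h import *
go(.5305,.2008,.153,1.866)"
```

```text
position: [0.5306, 0.2011, 0.1607]
force: [-1.4, 0.1, 5.4]
position: [0.5307, 0.2011, 0.1536]
force: [-1.5, -0.7, 7.2]
t 13.43 pos [0.5307 0.2011 0.1536] rot [ 3.1416e+00  3.0000e-04 -2.8489e+00] q7 1.39 F [-1.5 -0.7  7.2] Mz -0.01 w 0.0131
units [ 0.005 -0.003  0.009] twist 11.232
```

The force matches the spring model, so nothing has slipped in the grip. Twisting clockwise.

```bash
python3 -m creep '[[0,0,0,0.5,0],[0,0,0,1.2,0],[0,0,0,2,0],[0,0,0,2.8,0],[0,0,0,3.6,0]]' 
python3 -c "
from h import *
go(.5305,.2008,.153,1.866)"
```

```text
clock: 14.05
position: [0.5309, 0.2011, 0.1538]
tool_rot: [3.141, 0.001, 2.928]
force: [-0.6, 0.4, 7.0]
grip_width: 0.0133
finger_force: 60.5
t 14.05 pos [0.5309 0.2011 0.1538] rot [3.1411e+00 8.0000e-04 2.9281e+00] q7 0.97 F [-0.6  0.4  7. ] Mz 0.08 w 0.0133
units [ 0.006 -0.007  0.013] twist 7.607
```

```bash
python3 -m creep '[[0,0,0,0.8,0],[0,0,0,1.6,0],[0,0,0,2.4,0],[0,0,0,3.2,0],[0,0,0,4,0]]' | sed -n '2,4p'
python3 -m creep '[[0,0,0,0.8,0],[0,0,0,1.6,0],[0,0,0,2.4,0],[0,0,0,3.2,0],[0,0,0,3.6,0]]' | sed -n '2,4p'
python3 -c "
from h import *
go(.5305,.2008,.1593,1.866)"
```

```text
position: [0.531, 0.2012, 0.1538]
tool_rot: [3.14, 0.001, 2.37]
force: [-0.4, -0.1, 7.2]
position: [0.5311, 0.2013, 0.1538]
tool_rot: [3.14, 0.0, 1.868]
force: [-0.3, -0.4, 7.4]
t 15.3 pos [0.5311 0.2013 0.1538] rot [3.1403e+00 1.0000e-04 1.8679e+00] q7 0.12 F [-0.3 -0.4  7.4] Mz 0.04 w 0.0129
units [-0.004 -0.012 -0.092] twist 0.014
```

At 90°. I rise gently to feel whether the lugs seat in the notches; that should happen near z = 0.159.

```bash
python3 -m creep '[[0,0,-0.03,0,0],[0,0,-0.05,0,0],[0,0,-0.05,0,0]]' | sed -n '2,4p'
python3 -m creep '[[0,0,-0.02,0,0],[0,0,-0.04,0,0],[0,0,-0.04,0,0]]' | sed -n '2,4p'
python3 -c "
from h import *
go(.5305,.2008,.1593,1.866)"
```

```text
position: [0.5311, 0.2012, 0.1568]
tool_rot: [3.14, -0.0, 1.871]
force: [1.1, 0.2, 6.4]
position: [0.531, 0.2012, 0.1591]
tool_rot: [3.141, -0.0, 1.871]
force: [0.9, -0.1, 4.5]
t 16.05 pos [0.531  0.2012 0.1591] rot [ 3.1406e+00 -1.0000e-04  1.8706e+00] q7 0.12 F [ 0.9 -0.1  4.5] Mz -0.06 w 0.013
units [-0.004 -0.009 -0.003] twist 0.033
```

The lugs have risen past the collar's underside into the notches: z = 0.1591, and the force matches 8 mm of spring travel. Releasing.

```bash
python3 -m creep '[[0,0,-0.005,0,0],[0,0,-0.005,0,0.1],[0,0,-0.005,0,0.3],[0,0,-0.005,0,0.45],[0,0,-0.005,0,0.45]]'
python3 -m creep '[[0,0,-0.2,0,0.45],[0,0,-0.5,0,0.45],[0,0,-1,0,0.45],[0,0,-1.5,0,0.45],[0,0,-1.5,0,0.45]]' | sed -n '2,4p'
python3 - <<'E'
from h import *
s=status.observe(); print(s["clock"])
im=grab_frame("wrist"); sd=grab_frame("side"); cv2.imwrite("pics/w5.png",im)
a=cv2.resize(sd[120:250,230:390],None,fx=2.4,fy=2.4,interpolation=cv2.INTER_CUBIC); b=im[20:332,120:536]
cv2.imwrite("pics/end.png",np.hstack([a,b]))
E
```

```text
clock: 16.68
position: [0.5303, 0.2009, 0.159]
tool_rot: [-3.141, 0.0, 1.87]
force: [-0.2, -0.1, -0.4]
grip_width: 0.0384
finger_force: 0.0
position: [0.5316, 0.2013, 0.2523]
tool_rot: [3.137, -0.001, 1.87]
force: [1.2, -0.0, -1.0]
17.3
```

View pics/end.png

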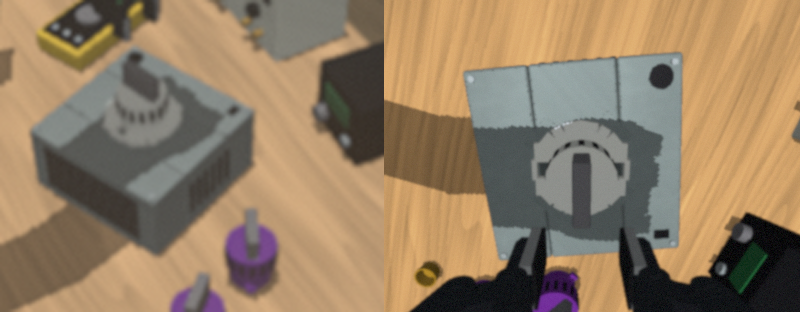

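The picture shows the canister down in the port, its bar a quarter turn from the slots at about (545,170) and (618,170). The gripper is clear and the other things are undisturbed. Handing in.

```bash
python3 -c "
from workcell import bot
print(bot.job_done())"
```

```text
the job is handed in; nothing more can be done
None
```

The new canister is fitted, twisted a quarter turn clockwise into the port's notches, and stayed down when let go; the job was handed in at about 17 s, and no reading came near the force limits.

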